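# Snap a wing rib into its drilling jig and lock it

### The job

On the aircraft builder's bench, slide the aluminium rib along the plywood jig until it has snapped past the two spring clips and sits fully home against the end stop, without lifting it off the deck. Then take the T-handle key from its wooden stand and, with its blade in the slot of the jig's captive screw, turn the screw clockwise a full quarter turn to its stop so that the hold-down tongue lies across the rib. Finally put the key back upright in its stand, and leave the other things on the bench where they are.

Things in the scene. Friction and masses are not known exactly. Their poses are not given: they have to be found in the camera images.
- jig: Fixed jig: plywood deck 240 x 200 mm, 8 mm thick. Origin on the bench under it (deck from -115 to +125 mm in its x). +x: direction in which the rib is pushed; z up. On the deck: guides 22 mm tall, 83 mm apart, at x = 27 to 100 mm, flared mouth from x = 3 mm; end stop face at x = 100 mm; a steel spring clip in each side at x = 62 mm.
- jig_seat (a point): Point on the deck surface (8 mm above the bench), at jig x = 55 mm, y = 0: here the rib's origin lies when the rib is fully home. Axes as the jig's.
- rib: Loose aluminium tray, about 0.2 kg, 90 (its x) x 80 x 26 mm tall. Origin: centre of its underside. +x: front, corners bevelled; each side has a 16 mm notch, 7 mm ahead of the origin, for the clips. Starts 80 to 100 mm short of home, a little askew. A straight push on the rear wall (x = -45 mm) sends it in; it slides easily; the clips resist with about 10 to 15 N, then it jumps home.
- clip_left (a joint): Left (+y) spring clip: 0 m when its 12 mm steel roller nose is sprung fully out (5.5 mm into the channel), about 0.004 when pushed aside by the rib. Back at 0 when it has snapped into the rib's notch.
- clip_right (a joint): The same for the right (-y) clip.
- screw (a joint): Turn of the captive quarter-turn screw, rad: starts at 0 to 0.25, grows clockwise seen from above, stop at 1.57 (locked). Stiff with about 0.05 N m, stays where it is left.
- screw_slot (a point): Centre of the screw slot's floor, on its upright axis, jig x = 30, y = -70 mm, 42.5 mm above the bench; turns with the screw. The slot runs along its x: 8 mm wide, 28 long, 10 deep, open-ended, between two steel ridges. The flat tongue (16 mm wide, end 56 mm from the axis) points along its -x: back along the jig at joint 0, across the rib (2 mm over its rim) when locked.
- key: Loose T-handle key, 0.12 kg, upright in the stand. Origin: centre of the underside of its 38 mm round collar, which rests on the stand. Black cross-bar 90 mm along its y, 14 thick in x, 18 tall, centre 47 mm above the origin. Below: a 12 mm shank with a flat blade, 18 mm wide along y (as the bar), 4 mm thick in x, tip 40 mm below the origin.
- key_tip (a point): Centre of the end of the key's blade, 40 mm below the key's origin.
- stand: Fixed wooden block 70 x 70 x 50 mm with an upright 26 mm hole, 46 mm deep, in the middle of its top. Origin at the centre of its underside. It stands to the left or the right of the jig.
- jar: Bystander: glass jar 68 mm across, 85 mm tall, loose; origin at the centre of its underside.
- mallet: Bystander: loose hammer lying on the bench; origin near its middle, underside.
- pin_block: Bystander: loose wooden block 110 x 35 x 30 mm with five copper pins 30 mm tall; origin at the centre of its underside.
There are look-alikes about, which are no part of the job. There is more than one size of the key; the one meant has the size given above. Several things look just like the stand: the one meant starts nearest to the robot's base.

How it is judged (in metres and radians):
On the way, in this order (a step that is already met when the one before it is completed fails the run):
1. the rib is snapped fully home, both clips in its notches (x of rib in the frame of jig_seat above -0.0025 m and z of rib in the frame of jig_seat below 0.004 m and angle between the x axis of rib and the x axis of jig, either way round below 0.06 rad and value of joint each of clip_left, clip_right below 0.002 m), for 0.2 s.
2. the key's blade is in the slot of the still unlocked screw (horizontal distance between key_tip and screw_slot below 0.008 m and z of key_tip in the frame of screw_slot below 0.008 m and value of joint screw below 0.7 rad), for 0.05 s.
3. the screw is turned to its stop with the key's blade in the slot (horizontal distance between key_tip and screw_slot below 0.008 m and z of key_tip in the frame of screw_slot below 0.008 m and value of joint screw above 1.4 rad), for 0.1 s.
At the end, for the whole second after the job is handed in: Rib within 2.5 mm of home, flat on the deck (4 mm), straight (0.06 rad), both clips sprung out (under 2 mm); screw past 1.4 rad; key upright (0.12 rad) in the stand, within 12 mm of its middle, collar down (5 mm); key and rib at rest (all of step 1 and value of joint screw above 1.4 rad and horizontal distance between key and stand below 0.012 m and z of key in the frame of stand below 0.055 m and angle between key's own z axis and vertical below 0.12 rad and linear speed of each of key, rib below 0.02 m/s); the robot touches nothing.
It fails at once if the rib is lifted more than 12 mm off the deck (z of rib in the frame of jig_seat above 0.012 m).
It fails at once if the jar is shifted by more than 30 mm (distance of jar from where it was at the start of the episode above 0.03 m).
It fails at once if the mallet is shifted by more than 30 mm (distance of mallet from where it was at the start of the episode above 0.03 m).
It fails at once if the pin_block is shifted by more than 30 mm (distance of pin_block from where it was at the start of the episode above 0.03 m).
It also fails if it takes over 67 s, if anything falls off the work surface, if the arm or the gripper's body presses on something with over 40 N, if the wrist force passes 120 N, or if a joint passes its speed limit or range.

### The arm

A 6-joint arm with a two-finger parallel gripper is mounted at the origin on the work surface. World frame = base frame: x ahead of the robot, y to its left, z up, the work surface at z = 0. Lengths are in m, angles in degrees, forces in N, time in s.
With the tool pointing down it reaches from about 0.4 to 0.925 m from the base axis. Payload 3.4 kg.
Tool frame: the origin (TCP) lies on the centre line of the jaws, within the pads' length; the fingertips stand 11 mm ahead of it and the grasp point (between the pads) lies 8 mm behind it (tcp_to_tips is the distance from the TCP to the fingertips, in m); x points along the fingers, y is the direction in which the jaws open and shut, and the axes are right-handed (so a half turn about x gives the same grasp; the last joint's range is limited). The gripper opens to 85 mm and grips with 20 to 120 N. Pads are 22 mm wide; open, the fingers measure 114 mm over their backs; the gripper's body (76 mm by 85 mm) begins 54 mm behind the grasp point. The pads swing forward as they close: fully open they stand 13 mm farther back than shut.
Start: joints at [-70.904, 17.578, 86.31, -0, 76.112, -4.211], TCP at [0.227, -0.528, 0.242] pointing down, gripper open.
Joint ranges: [-179.03, 179.03], [-60, 130.46], [8.19, 133.38], [-81.62, 261.62], [5.75, 156.47], [-153.77, 153.77]. Speed limits (degrees/s): [147.25, 147.25, 180, 180, 180, 180].

### API

Orientations are given as a 3x3 rotation matrix whose columns are the frame's x, y, z axes.
In Python, from workcell import * gives the robot as it stands.
- The arm moves only by the shell command python3 -m inch 'ROWS' [FORCE]. ROWS is JSON, a list of rows, each a list of 3 entries, a list of its own where there are three numbers: the turn, a rotation vector about the tool's x, y, z in degrees, then the shift along the tool's x, y, z in mm, then the finger opening in mm, from 0 to 85.4. A call has 1 to 12 rows; each row is the pose to reach, as a shift and turn from the pose commanded when the call began, along the tool's axes at that moment; what a row does not reach only later rows make up. A row lasts 1/12 s, in which the tool goes at most 41.7 mm and 7.16 degrees, less where a joint would pass 70% of its speed; a pose out of reach is approached as far as the arm can. A call with a gripper value outside its range is refused whole. The fingers move at their own pace and stop on an object; FORCE is the grip in N (left out, the last holds). Time passes only in rows, so rows that repeat a pose let the fingers close. It gives the time, the measured TCP pose, the force and the opening at its end, in the units of the state.
- read_state(): the state, without advancing time (a new reading comes with each control period).
- camera(name): name is "side" or "top"; returns the picture (480x640x3 uint8, blue, green, red); there is no depth.
- get_calibration(name): a dict with "vfov" (degrees; the focal length in pixels is half the picture's height over the tangent of half this angle, whatever the lens; pixels are square), "cx", "cy" (the principal point, pixels), "distortion" ([k1, k2, p1, p2, k3] as OpenCV has them; the pictures are not rectified), "world_to_cam" (4x4, takes a point from world to camera coordinates). Camera axes: x right, y down, z forward; pixel columns grow to the right and rows downward; lengths in m; the calibration is good to about 2 mm. A picture is of the moment at which its call begins. get_calibration takes no time and is no camera call.
- close_job(): hands the job in, once; it reports no verdict.
The state is a dict: "clock": time; "joint_pos": joint angles; "joint_vel": joint speeds; "tau": joint torques, N m; "position": TCP position; "eef_rot": TCP orientation; "contact_force": force on the tool from outside, world axes, zero at the start; "torque": the same for the moment, N m; "gripper_width": opening from 0.0 (shut) to 1.0 (fully open).
Only numpy, scipy, OpenCV 4.12 (cv2) and the standard library are available. Lean on these libraries where they do the work, as an engineer would, in place of code of your own. Each camera call takes 0.05 s, during which the arm holds its last target.

## Working session

There is one attempt and no reset: what is moved stays moved. The work goes in short steps, Python scripts to look and compute and a shell command to move; the robot and the scene stay as the last step left them, time stands still between calls to the robot, and variables do not carry over. Pictures are saved under pics/ and viewed, and the job is handed in when it is done.

```bash
ls; mkdir -p pics
python3 - <<'E'
from workcell import *
import cv2
s=read_state();print(s)
for n in("side","top"):
    c=get_calibration(n);print(n,c)
    cv2.imwrite(f"pics/{n}0.png",camera(n))
E
```

```text
pics
{'clock': 0.0, 'joint_pos': array([-7.09054428e+01,  1.76215586e+01,  8.63845974e+01, -6.44606112e-04,
        7.61137481e+01, -4.21408550e+00]), 'joint_vel': array([ 0.06425981,  0.08116356, -0.03718811,  0.05184418,  0.0340788 ,
        0.09402958]), 'tau': array([ 8.55240614e-04, -4.57557786e+01, -2.51918453e+01, -9.85992506e-05,
        1.31041565e-02,  1.76266178e-05]), 'position': array([ 0.22723554, -0.52742934,  0.24138341]), 'eef_rot': array([[-6.94908322e-04,  3.95685804e-01, -9.18385682e-01],
       [ 1.97400561e-03, -9.18383572e-01, -3.95686389e-01],
       [-9.99997810e-01, -2.08786425e-03, -1.42893610e-04]]), 'contact_force': array([0.13265203, 0.76547604, 0.23391304]), 'torque': array([ 0.03129937, -0.03400367,  0.00844666]), 'gripper_width': 1.003322408928412}
side {'vfov': 47.83996814292436, 'cx': 316.7557347979836, 'cy': 240.1204349921878, 'distortion': array([-0.05326985,  0.        ,  0.        ,  0.        ,  0.        ]), 'world_to_cam': array([[-0.87204255, -0.48941624, -0.00367975,  0.49051328],
       [-0.26971457,  0.48682442, -0.83081649,  0.27662806],
       [ 0.40840647, -0.72351485, -0.5565343 ,  1.0627597 ],
       [ 0.        ,  0.        ,  0.        ,  1.        ]])}
top {'vfov': 52.55366321952859, 'cx': 319.35062365555126, 'cy': 239.5798611069125, 'distortion': array([0.04151735, 0.        , 0.        , 0.        , 0.        ]), 'world_to_cam': array([[ 0.0243072 , -0.99963885,  0.01146023, -0.11368113],
       [-0.98734202, -0.02580228, -0.15649274,  0.6140774 ],
       [ 0.15673192, -0.00751126, -0.98761262,  0.9438759 ],
       [ 0.        ,  0.        ,  0.        ,  1.        ]])}
```

View pics/top0.png

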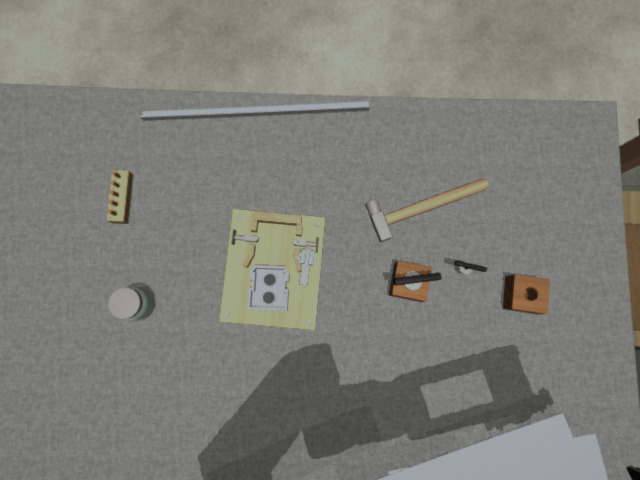

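View pics/side0.png

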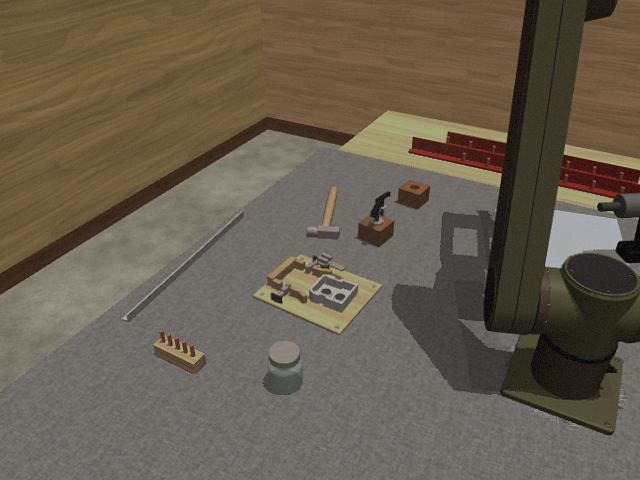

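```bash
cat > h.py <<'E'
from workcell import *
import numpy as np, cv2
def KD(n):
    c=get_calibration(n); f=240/np.tan(np.radians(c['vfov']/2))
    return np.array([[f,0,c['cx']],[0,f,c['cy']],[0,0,1.]]),np.array(c['distortion']),np.array(c['world_to_cam'])
def p2w(n,uv,z):
    K,D,T=KD(n); q=cv2.undistortPoints(np.array(uv,float).reshape(-1,1,2),K,D).reshape(-1,2)
    R,t=T[:3,:3],T[:3,3]; o=-R.T@t
    d=np.c_[q,np.ones(len(q))]@R
    z=np.broadcast_to(z,len(q))
    return o+d*((z-o[2])/d[:,2])[:,None]
def w2p(n,P):
    K,D,T=KD(n); return cv2.projectPoints(np.array(P,float).reshape(-1,1,3),cv2.Rodrigues(T[:3,:3])[0],T[:3,3],K,D)[0].reshape(-1,2)
def crop(src,dst,x0,y0,w,h,s):
    im=cv2.imread(src)[y0:y0+h,x0:x0+w]; im=cv2.resize(im,None,fx=s,fy=s,interpolation=cv2.INTER_CUBIC); cv2.imwrite(dst,im)
E
python3 - <<'E'
from h import *
crop('pics/top0.png','pics/t_jig.png',210,195,130,145,4)
crop('pics/top0.png','pics/t_st.png',370,240,190,90,4)
crop('pics/side0.png','pics/s_jig.png',245,170,200,150,4)
print(w2p('top',[[0,0,0],[.5,0,0]]))
E
```

```text
[[259.74053801 561.57881515]
 [271.02453128 296.89210047]]
```

View pics/t_jig.png

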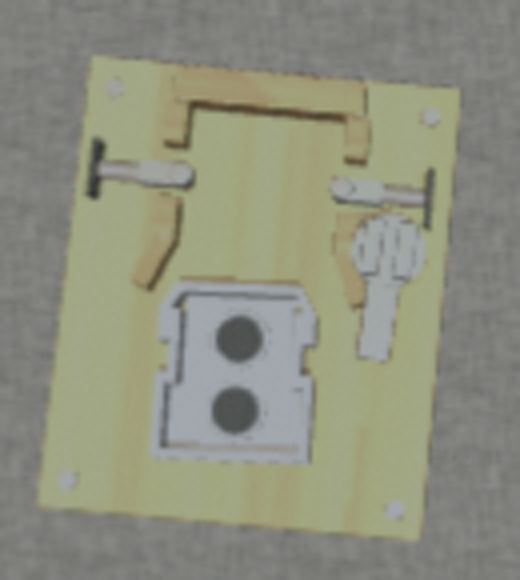

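View pics/t_st.png

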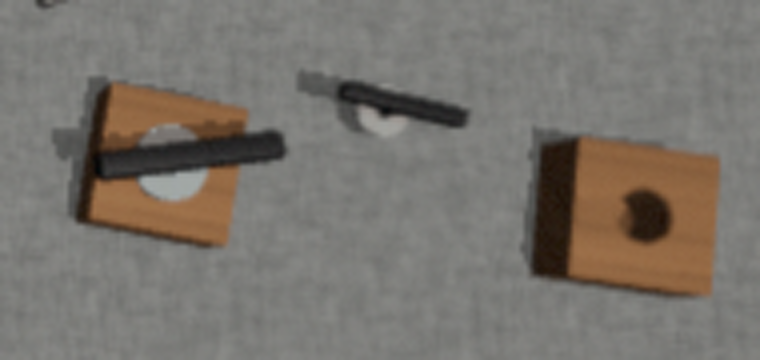

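View pics/s_jig.png

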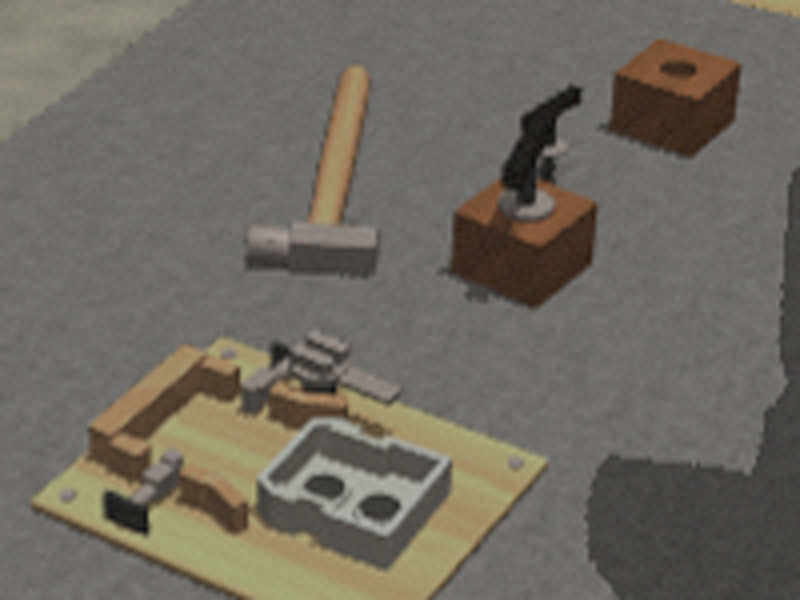

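Run:
```python
from h import *
J=lambda a:np.array(a)/4+[210,195]
S=lambda a:np.array(a)/4+[370,240]
d=p2w('top',J([(93,57),(461,90),(420,540),(38,507)]),.008);print(d)
loc=np.array([[125,100],[125,-100],[-115,-100],[-115,100]])/1000.
A=loc-loc.mean(0);B=d[:,:2]-d[:,:2].mean(0)
th=np.arctan2((A[:,0]*B[:,1]-A[:,1]*B[:,0]).sum(),(A*B).sum());R=np.array([[np.cos(th),-np.sin(th)],[np.sin(th),np.cos(th)]])
t=d[:,:2].mean(0)-R@loc.mean(0);print('jig',t,np.degrees(th), (loc@R.T+t-d[:,:2])*1000)
r=p2w('top',J([(153,458),(309,464)]),.034);print('rib rear',r,(R.T@(r[:,:2]-t).T).T)
r=p2w('top',J([(178,282),(302,288)]),.034);print('rib front',(R.T@(r[:,:2]-t).T).T)
s=p2w('top',S([(110,83),(248,110),(228,246)]),.05);print('stand',s,(s[0]+s[2])/2,np.linalg.norm(np.diff(s,axis=0),axis=1))
k=p2w('top',S([(100,165),(284,145)]),.05+.052);print('bar',k,k.mean(0),np.linalg.norm(k[0]-k[1]))
c=p2w('top',S([(172,163)]),.056);print('collar',c)
P=[[30,-70]];print('slot',(R@np.array([.03,-.07])+t))
print('seat',R@[.055,0]+t)
```

```text
[[ 0.68418371  0.08746661  0.008     ]
 [ 0.6714903  -0.10995241  0.008     ]
 [ 0.43412556 -0.09409158  0.008     ]
 [ 0.44639544  0.10317052  0.008     ]]
jig [ 0.55405932 -0.00302676] -3.726370920831272 [[ 1.11050069  1.17126241]
 [ 0.80558677 -0.98688123]
 [-1.32226491 -1.24972527]
 [-0.59382255  1.06534409]]
rib rear [[ 0.47236049  0.04188547  0.034     ]
 [ 0.47119163 -0.03691243  0.034     ]] [[-0.08444503  0.03950754]
 [-0.08049021 -0.03919974]]
rib front [[ 0.00538519  0.03687549]
 [ 0.00802386 -0.02669138]]
stand [[ 0.57727621 -0.25765114  0.05      ]
 [ 0.5653803  -0.32734428  0.05      ]
 [ 0.49687511 -0.31642854  0.05      ]] [ 0.53707566 -0.28703984  0.05      ] [0.07070112 0.0693694 ]
bar [[ 0.53166602 -0.24395596  0.102     ]
 [ 0.54353254 -0.33170922  0.102     ]] [ 0.53759928 -0.28783259  0.102     ] 0.08855195216603051
collar [[ 0.53711307 -0.28756615  0.056     ]]
slot [ 0.57944649 -0.07482851]
seat [ 0.60894304 -0.00660129]
```

```bash
cat >> h.py <<'E'
JT=np.array([0.55406,-0.00303]); JA=np.radians(-3.726)
JR=np.array([[np.cos(JA),-np.sin(JA)],[np.sin(JA),np.cos(JA)]])
def j2w(x,y): return JR@np.array([x,y])+JT
def tool(yaw):
    a=np.radians(yaw); y=np.array([np.cos(a),np.sin(a),0]); x=np.array([0,0,-1.]); return np.c_[x,y,np.cross(x,y)]
def delta(P,yaw,P0=None,yaw0=None):
    from scipy.spatial.transform import Rotation as Ro
    s=read_state(); R0=np.array(s['eef_rot']) if yaw0 is None else tool(yaw0); p=s['position'] if P0 is None else P0
    print('shift mm',np.round(1000*R0.T@(np.array(P)-p),1),'rotvec',np.round(Ro.from_matrix(R0.T@tool(yaw)).as_rotvec(degrees=True),1))
def st():
    s=read_state();R=np.array(s['eef_rot']);w=np.round
    print('t',w(s['clock'],2),'pos',w(s['position'],4),'yaw',w(np.degrees(np.arctan2(R[1,1],R[0,1])),2),'tilt',w(np.degrees(R[:2,0]),2),'jig',w((JR.T@(s['position'][:2]-JT))*1000,1),'F',w(s['contact_force'],1),'M',w(s['torque'],2),'g',w(s['gripper_width'],3),'q',w(s['joint_pos'],0))
E
python3 - <<'E'
from h import *
st()
delta([.45,-.25,.2],-93.73)
p=j2w(-.13,0);print(p);delta([*p,.12],-93.73)
E
```

```text
t 0.1 pos [ 0.2273 -0.5275  0.2415] yaw -66.69 tilt [-0.04  0.1 ] jig [-292.  -544.6] F [-0.2 -0.7  0. ] M [-0.04  0.   -0.04] g 0.998 q [-71.  18.  86.  -0.  76.  -4.]
shift mm [  41.8 -166.7 -314.3] rotvec [27.   0.   0.1]
[0.42433479 0.00541807]
shift mm [ 122.3 -411.2 -391.8] rotvec [27.   0.   0.1]
```

```bash
python3 -m inch '[[[7,0,0],[5,-20,-35],40],[[14,0,0],[15,-50,-90],40],[[21,0,0],[25,-75,-145],40],[[27,0,0],[35,-100,-200],40],[[27,0,0],[42,-130,-250],40],[[27,0,0],[50,-165,-290],40],[[27,0,0],[60,-200,-315],40],[[27,0,0],[70,-240,-335],40],[[27,0,0],[85,-280,-350],40],[[27,0,0],[95,-320,-365],40],[[27,0,0],[110,-360,-380],40],[[27,0,0],[120,-395,-388],40]]' 40
python3 - <<'E'
from h import *
st()
p=j2w(-.13,0);delta([*p,.024],-93.73)
cv2.imwrite('pics/s1.png',camera('side'));cv2.imwrite('pics/t1.png',camera('top'))
crop('pics/s1.png','pics/s1c.png',245,120,200,150,4)
E
```

```text
clock: 1.1
position: [0.4271, -0.1031, 0.148]
eef_rot: [[0.001, -0.065, -0.998], [-0.0, -0.998, 0.065], [-1.0, 0.0, -0.001]]
contact_force: [0.9, -0.0, -0.3]
gripper_width: 0.471
t 1.1 pos [ 0.4271 -0.1031  0.148 ] yaw -93.7 tilt [ 0.05 -0.01] jig [-120.2 -108.1] F [ 0.9 -0.  -0.3] M [ 0.07 -0.03 -0.02] g 0.471 q [-19.  13. 109.   0.  58.  75.]
shift mm [ 124.  -108.1    9.9] rotvec [ 0.  -0.1 -0. ]
```

View pics/s1.png

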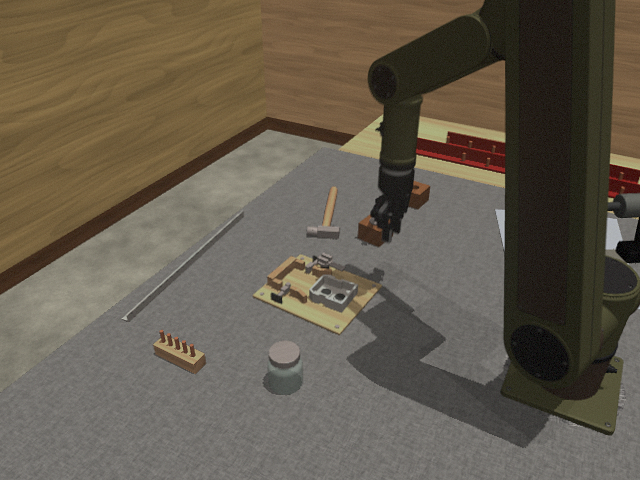

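View pics/t1.png

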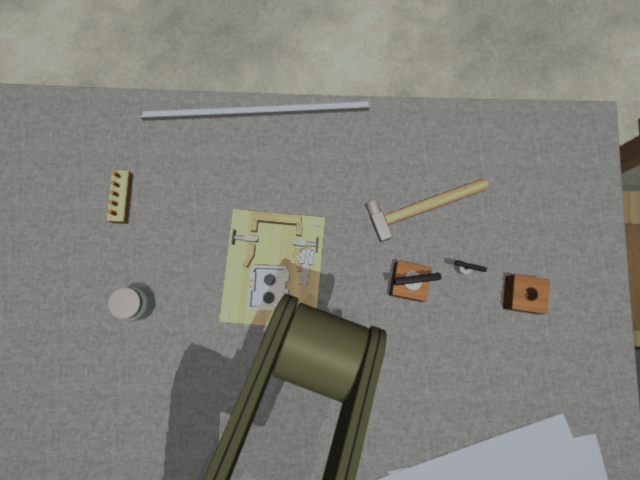

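```bash
python3 -m inch '[[[0,0,0],[5,-30,5],40],[[0,0,0],[15,-60,10],40],[[0,0,0],[25,-90,10],40],[[0,0,0],[45,-108,10],40],[[0,0,0],[75,-108,10],40],[[0,0,0],[100,-108,10],40],[[0,0,0],[115,-108,10],40],[[0,0,0],[123,-108,10],40],[[0,0,0],[123,-108,10],40],[[0,0,0],[123,-108,10],40]]'
python3 - <<'E'
from h import *
st()
cv2.imwrite('pics/s2.png',camera('side'))
crop('pics/s2.png','pics/s2c.png',245,180,200,150,4)
E
```

```text
clock: 2.03
position: [0.4239, 0.0031, 0.0254]
eef_rot: [[-0.0, -0.065, -0.998], [-0.0, -0.998, 0.065], [-1.0, 0.0, 0.0]]
contact_force: [-0.5, 0.2, 0.5]
gripper_width: 0.472
t 2.03 pos [0.4239 0.0031 0.0254] yaw -93.73 tilt [-0.03 -0.  ] jig [-130.3   -2.3] F [-0.5  0.2  0.5] M [-0.06  0.06 -0.02] g 0.472 q [ -5.  24. 119.  -0.  37.  88.]
```

View pics/s2c.png

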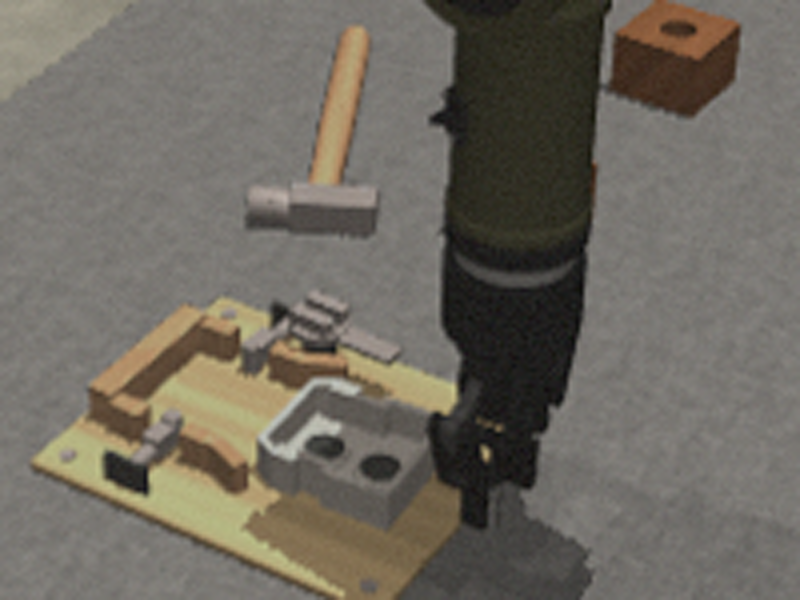

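```bash
python3 -m inch '[[[0,0,0],[0,-2,-10],40],[[0,0,0],[0,-2,-20],40],[[0,0,0],[0,-2,-27],40],[[0,0,0],[0,-2,-32],40],[[0,0,0],[0,-2,-37],40],[[0,0,0],[0,-2,-42],40],[[0,0,0],[0,-2,-48],40],[[0,0,0],[0,-2,-54],40],[[0,0,0],[0,-2,-60],40],[[0,0,0],[0,-2,-66],40],[[0,0,0],[0,-2,-72],40],[[0,0,0],[0,-2,-78],40]]'
python3 - <<'E'
from h import *
st()
cv2.imwrite('pics/s3.png',camera('side'))
crop('pics/s3.png','pics/s3c.png',245,180,200,150,4)
E
```

```text
clock: 3.08
position: [0.5021, 0.0005, 0.0253]
eef_rot: [[-0.0, -0.064, -0.998], [0.0, -0.998, 0.064], [-1.0, 0.0, 0.0]]
contact_force: [-0.3, -1.2, 0.1]
gripper_width: 0.469
t 3.08 pos [5.021e-01 5.000e-04 2.530e-02] yaw -93.69 tilt [-0.01  0.  ] jig [-52.1   0.2] F [-0.3 -1.2  0.1] M [-0.01  0.07  0.01] g 0.469 q [ -5.  27. 110.  -0.  43.  89.]
```

View pics/s3c.png

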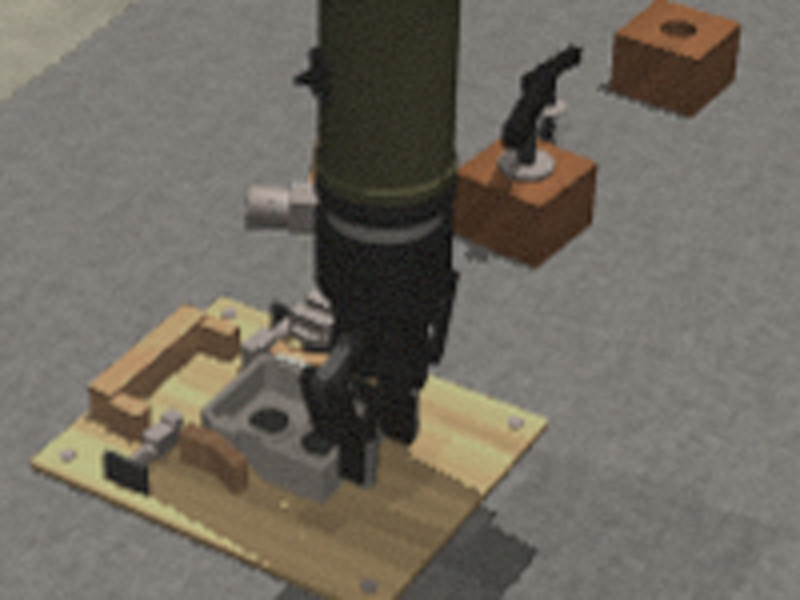

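```bash
python3 -m inch '[[[0,0,0],[0,0,-4],40],[[0,0,0],[0,0,-8],40],[[0,0,0],[0,0,-12],40],[[0,0,0],[0,0,-16],40],[[0,0,0],[0,0,-20],40],[[0,0,0],[0,0,-24],40],[[0,0,0],[0,0,-28],40],[[0,0,0],[0,0,-31],40]]'
python3 - <<'E'
from h import *
st()
cv2.imwrite('pics/s4.png',camera('side'))
crop('pics/s4.png','pics/s4c.png',245,180,200,150,4)
E
```

```text
clock: 3.8
position: [0.526, -0.0009, 0.0244]
eef_rot: [[-0.013, -0.064, -0.998], [0.001, -0.998, 0.064], [-1.0, -0.0, 0.013]]
contact_force: [-12.2, 0.4, 4.9]
gripper_width: 0.474
t 3.8 pos [ 0.526  -0.0009  0.0244] yaw -93.68 tilt [-0.74  0.05] jig [-28.1   0.3] F [-12.2   0.4   4.9] M [0.12 1.9  0.07] g 0.474 q [ -5.  29. 106.  -0.  45.  89.]
```

View pics/s4c.png

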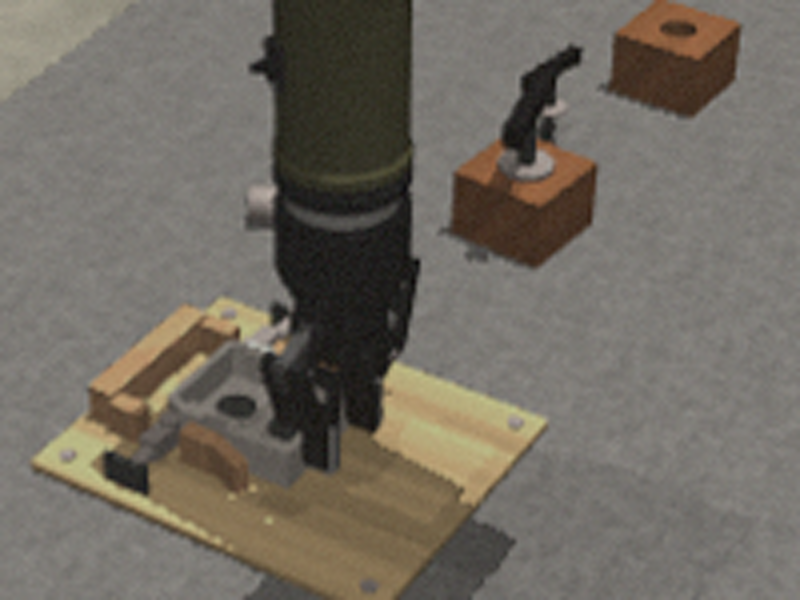

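```bash
python3 -m inch '[[[0,0,0],[0,0,-3],40],[[0,0,0],[0,0,-6],40],[[0,0,0],[0,0,-9],40],[[0,0,0],[0,0,-12],40],[[0,0,0],[0,0,-12],40]]'
python3 - <<'E'
from h import *
st()
E
```

```text
clock: 4.27
position: [0.5444, -0.0022, 0.0251]
eef_rot: [[-0.001, -0.064, -0.998], [0.0, -0.998, 0.064], [-1.0, -0.0, 0.001]]
contact_force: [-3.1, 0.3, -1.2]
gripper_width: 0.468
t 4.27 pos [ 0.5444 -0.0022  0.0251] yaw -93.69 tilt [-0.06  0.01] jig [-9.7  0.2] F [-3.1  0.3 -1.2] M [0.02 0.54 0.02] g 0.468 q [ -5.  30. 104.   0.  46.  89.]
```

```bash
python3 -m inch '[[[0,0,0],[0,0,-2],40],[[0,0,0],[0,0,-4],40],[[0,0,0],[0,0,-6],40],[[0,0,0],[0,0,-8],40],[[0,0,0],[0,0,-10],40],[[0,0,0],[0,0,-10],40]]'
python3 - <<'E'
from h import *
st()
cv2.imwrite('pics/s5.png',camera('side'))
crop('pics/s5.png','pics/s5c.png',245,180,200,150,4)
cv2.imwrite('pics/t5.png',camera('top'))
crop('pics/t5.png','pics/t5c.png',210,195,130,145,4)
E
```

```text
clock: 4.77
position: [0.5538, -0.0028, 0.0254]
eef_rot: [[-0.002, -0.064, -0.998], [0.0, -0.998, 0.064], [-1.0, -0.0, 0.002]]
contact_force: [-4.5, 0.3, 0.8]
gripper_width: 0.47
t 4.77 pos [ 0.5538 -0.0028  0.0254] yaw -93.7 tilt [-0.09  0.01] jig [-0.2  0.2] F [-4.5  0.3  0.8] M [-0.04  0.49 -0.06] g 0.47 q [ -5.  30. 103.  -0.  47.  89.]
```

View pics/s5c.png

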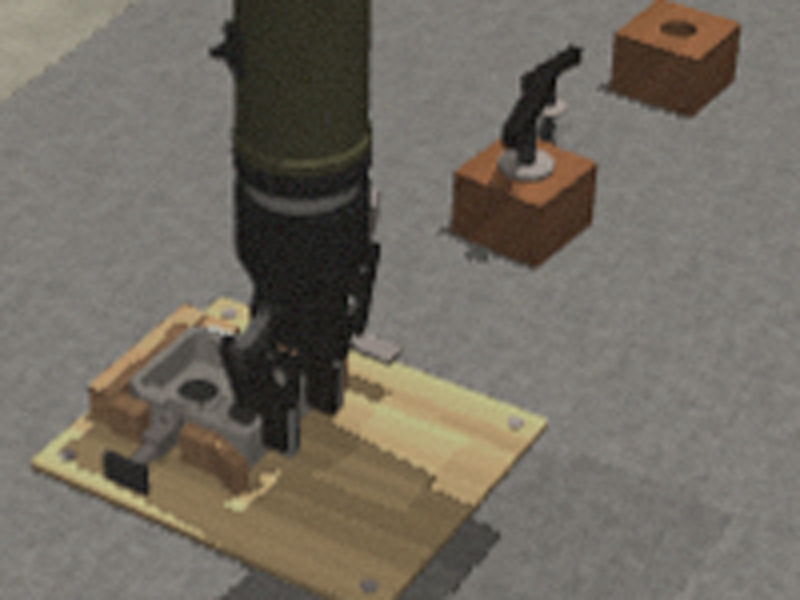

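View pics/t5c.png

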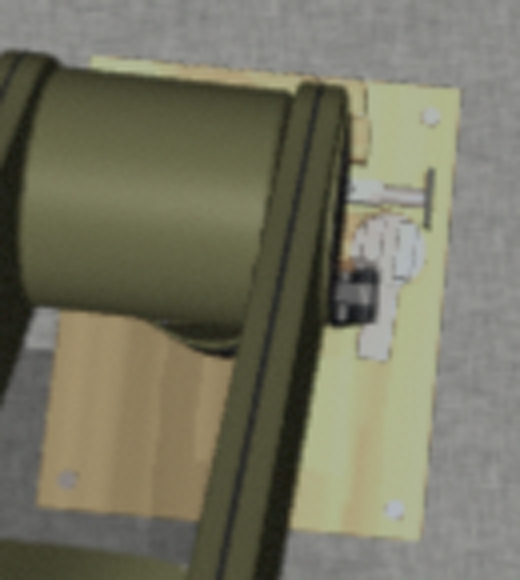

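```bash
python3 -m inch '[[[0,0,0],[0,0,-3],40],[[0,0,0],[0,0,-6],40],[[0,0,0],[0,0,-8],40],[[0,0,0],[0,0,-8],40],[[0,0,0],[0,0,-8],40]]'
python3 - <<'E'
from h import *
st()
E
python3 -m inch '[[[0,0,0],[0,0,8],40],[[0,0,0],[0,0,18],40],[[0,0,0],[-20,0,28],40],[[0,0,0],[-50,0,34],40],[[0,0,0],[-80,0,50],40],[[0,0,0],[-110,0,70],40],[[0,0,0],[-130,0,90],40]]'
python3 - <<'E'
from h import *
st()
delta([.45,-.2,.19],7)
E
```

```text
clock: 5.28
position: [0.5539, -0.0027, 0.0239]
eef_rot: [[-0.016, -0.064, -0.998], [0.001, -0.998, 0.064], [-1.0, -0.0, 0.016]]
contact_force: [-14.1, 0.2, 5.9]
gripper_width: 0.468
t 5.28 pos [ 0.5539 -0.0027  0.0239] yaw -93.68 tilt [-0.92  0.06] jig [-0.2  0.3] F [-14.1   0.2   5.9] M [ 0.04  2.26 -0.09] g 0.468 q [ -5.  31. 103.  -0.  48.  89.]
clock: 5.87
position: [0.4748, 0.0022, 0.1584]
eef_rot: [[0.007, -0.064, -0.998], [-0.001, -0.998, 0.064], [-1.0, 0.0, -0.007]]
contact_force: [-0.4, 0.7, 0.1]
gripper_width: 0.47
t 5.87 pos [0.4748 0.0022 0.1584] yaw -93.69 tilt [ 0.41 -0.03] jig [-79.5   0.1] F [-0.4  0.7  0.1] M [0.01 0.03 0.01] g 0.47 q [ -5.  14. 105.   0.  60.  89.]
shift mm [-31.7 203.4  11.5] rotvec [-100.7   -0.3   -0.4]
```

```bash
python3 - <<'E'
from h import *
delta([.5375,-.2875,.18],7.7)
E
python3 -m inch '[[[-7,0,0],[-10,15,5],85],[[-14,0,0],[-20,35,5],85],[[-21,0,0],[-30,55,5],85],[[-28,0,0],[-30,80,5],85],[[-35,0,0],[-30,105,5],85],[[-42,0,0],[-30,130,5],85],[[-49,0,0],[-30,155,5],85],[[-56,0,0],[-30,180,5],85],[[-63,0,0],[-30,200,5],85],[[-70,0,0],[-30,215,5],85],[[-77,0,0],[-30,230,0],85],[[-84,0,0],[-30,245,-10],85]]'
python3 - <<'E'
from h import *
st()
cv2.imwrite('pics/t6.png',camera('top'))
crop('pics/t6.png','pics/t6c.png',210,195,130,145,4)
delta([.5375,-.2875,.18],7.7)
E
```

```text
shift mm [-21.  285.1 -81.4] rotvec [-101.4   -0.3   -0.4]
clock: 6.87
position: [0.4668, -0.244, 0.1859]
eef_rot: [[0.002, 0.987, -0.163], [-0.001, -0.163, -0.987], [-1.0, 0.002, 0.001]]
contact_force: [-0.1, -0.2, -0.0]
gripper_width: 0.99
t 6.87 pos [ 0.4668 -0.244   0.1859] yaw -9.4 tilt [ 0.12 -0.08] jig [ -71.4 -246.2] F [-0.1 -0.2 -0. ] M [0.02 0.02 0.02] g 0.99 q [-32.  17.  97.  -0.  66. -23.]
shift mm [ 7.  72.6 28.7] rotvec [-16.8   0.3  -0.4]
```

View pics/t6c.png

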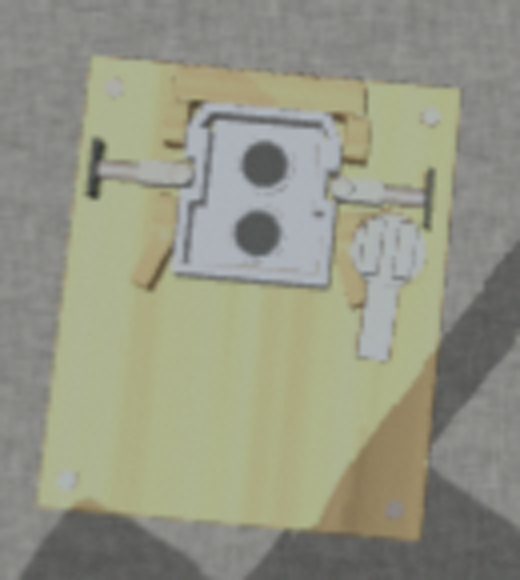

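```bash
python3 - <<'E'
from h import *
crop('pics/t6.png','pics/t6s.png',290,240,40,50,12)
cv2.imwrite('pics/s6.png',camera('side'))
crop('pics/s6.png','pics/s6s.png',295,235,65,50,12)
E
python3 -m inch '[[[-6,0,0],[0,20,7],85],[[-12,0,0],[0,40,15],85],[[-17,0,0],[2,58,23],85],[[-17,0,0],[5,68,28],85],[[-17,0,0],[7,73,29],85],[[-17,0,0],[7,73,29],85]]'
python3 - <<'E'
from h import *
st()
cv2.imwrite('pics/s7.png',camera('side'))
crop('pics/s7.png','pics/s7c.png',330,110,100,150,4)
E
```

```text
clock: 7.47
position: [0.5343, -0.2834, 0.1777]
eef_rot: [[-0.0, 0.992, 0.124], [0.001, 0.124, -0.992], [-1.0, -0.0, -0.001]]
contact_force: [-0.9, -0.3, 0.6]
gripper_width: 0.997
t 7.47 pos [ 0.5343 -0.2834  0.1777] yaw 7.14 tilt [-0.03  0.03] jig [  -1.5 -281. ] F [-0.9 -0.3  0.6] M [-0.03  0.01 -0.02] g 0.997 q [-32.  23.  88.   0.  69. -39.]
```

View pics/t6s.png

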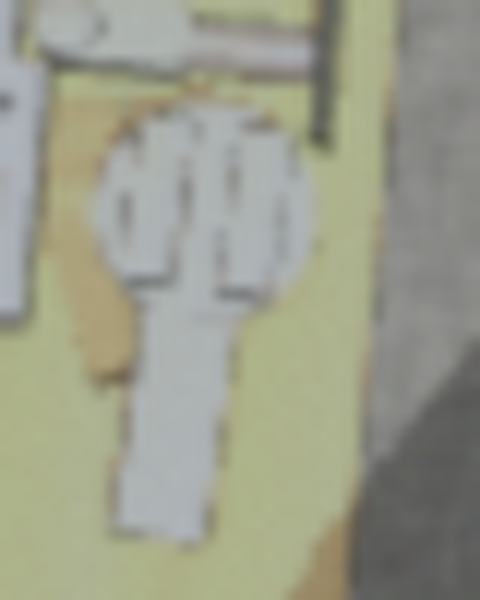

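View pics/s6s.png

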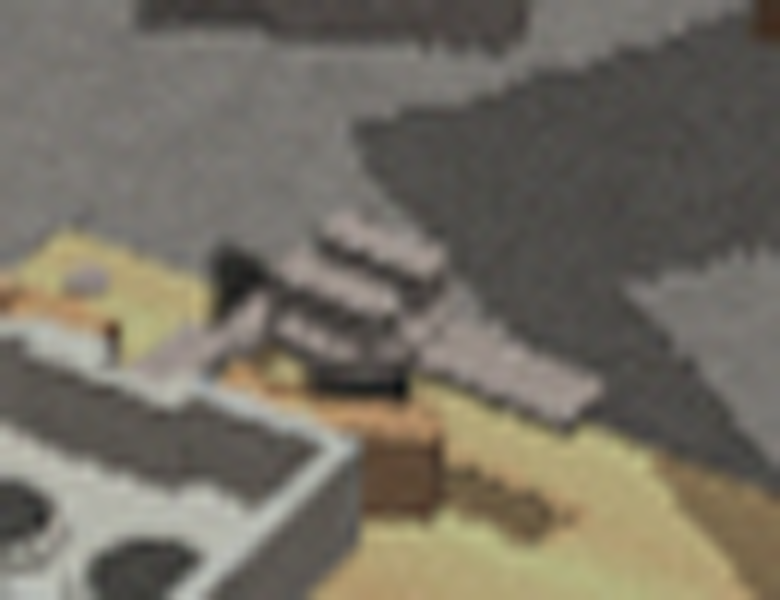

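View pics/s7c.png

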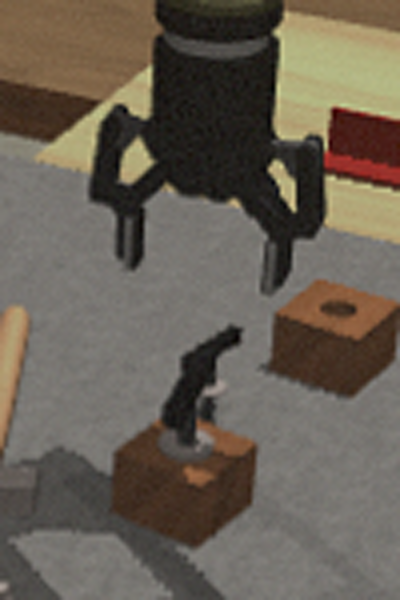

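Run:
```python
from h import *
S=lambda a:np.array(a)/12+[290,240]
w=p2w('top',S([(145,320),(115,500),(237,330),(210,520)]),.040)[:,:2]
for a,b in((0,1),(2,3)): d=w[b]-w[a];print('tongue dir',np.degrees(np.arctan2(d[1],d[0])))
print('tongue mid', w.mean(0))
r=p2w('top',S([(139,140),(130,275),(180,140),(172,280),(237,130),(222,285),(277,130),(262,290)]),.0525)[:,:2]
for i in(0,2,4,6): d=r[i]-r[i+1];print('ridge',np.degrees(np.arctan2(d[1],d[0])))
print('slot centre img',p2w('top',S([(203,208)]),.0525), 'pred',j2w(.03,-.07), 'pred px12',(w2p('top',[[*j2w(.03,-.07),.0525],[*j2w(.03,-.07),.04]])-[290,240])*12)
q=w2p('side',[[*j2w(.03,-.07),.0525]]);print('side slot px',(q-[295,235])*12)
q=w2p('side',[[.5317,-.2440,.102],[.5435,-.3317,.102],[.5371,-.2873,.056],[.5371,-.2873,.05]]);print('side key px in s7c',(q-[330,110])*4)
delta([.5373,-.2875,.089],7.7)
```

```text
tongue dir 172.2884181801686
tongue dir 173.51196346956473
tongue mid [ 0.54485226 -0.07023046]
ridge -2.05474070651804
ridge -1.579963879839786
ridge -3.9065266763435185
ridge -3.798860606767892
slot centre img [[ 0.57918739 -0.07387636  0.0525    ]] pred [ 0.57944763 -0.07483159] pred px12 [[208.70966113 206.61100339]
 [209.64885457 215.44814169]]
side slot px [[367.16359455 258.99140879]]
side key px in s7c [[172.45238192 411.84267411]
 [209.93796787 349.37294548]
 [187.9964548  439.49722242]
 [187.48266823 447.05435462]]
shift mm [88.8  3.5  5.2] rotvec [-0.5 -0.1  0.1]
```

```bash
python3 -m inch '[[[-0.5,0,0],[10,3.5,5],50],[[-0.5,0,0],[30,3.5,5],50],[[-0.5,0,0],[50,3.5,5],50],[[-0.5,0,0],[65,3.5,5],50],[[-0.5,0,0],[78,3.5,5],50],[[-0.5,0,0],[86,3.5,5],50],[[-0.5,0,0],[89,3.5,5],50],[[-0.5,0,0],[89,3.5,5],50],[[-0.5,0,0],[89,3.5,5],50]]'
python3 - <<'E'
from h import *
st()
cv2.imwrite('pics/s8.png',camera('side'))
crop('pics/s8.png','pics/s8c.png',330,140,100,110,5)
E
```

```text
clock: 8.27
position: [0.5382, -0.2882, 0.0898]
eef_rot: [[0.001, 0.991, 0.136], [-0.0, 0.136, -0.991], [-1.0, 0.0, 0.0]]
contact_force: [0.9, -0.6, -0.5]
gripper_width: 0.586
t 8.27 pos [ 0.5382 -0.2882  0.0898] yaw 7.8 tilt [ 0.03 -0.02] jig [   2.7 -285.6] F [ 0.9 -0.6 -0.5] M [ 0.02 -0.03  0.03] g 0.586 q [-32.  29.  93.   0.  59. -40.]
```

View pics/s8c.png

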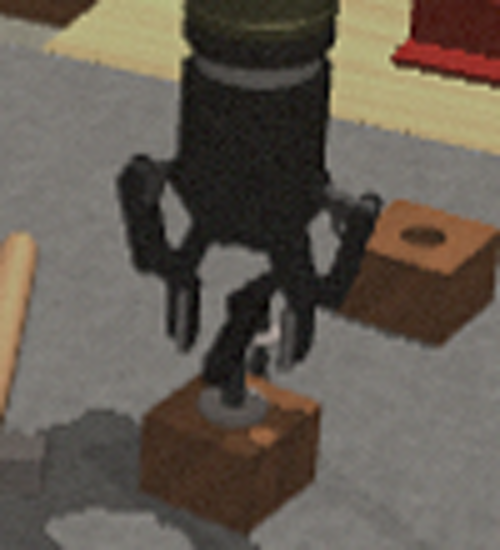

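```bash
python3 -m inch '[[[0,0,0],[0,0,0],30],[[0,0,0],[0,0,0],18],[[0,0,0],[0,0,0],10],[[0,0,0],[0,0,0],5],[[0,0,0],[0,0,0],5],[[0,0,0],[0,0,0],5],[[0,0,0],[0,0,0],5],[[0,0,0],[0,0,0],5]]' 80
python3 - <<'E'
from h import *
st()
E
python3 -m inch '[[[0,0,0],[-3,0,0],5],[[0,0,0],[-10,0,0],5],[[0,0,0],[-22,0,0],5],[[0,0,0],[-36,0,0],5],[[0,0,0],[-50,0,0],5],[[0,0,0],[-62,0,0],5],[[0,0,0],[-70,0,0],5],[[0,0,0],[-75,0,0],5],[[0,0,0],[-75,0,0],5]]'
python3 - <<'E'
from h import *
st()
cv2.imwrite('pics/s9.png',camera('side'))
crop('pics/s9.png','pics/s9c.png',330,110,100,110,5)
cv2.imwrite('pics/t9.png',camera('top'))
crop('pics/t9.png','pics/t9c.png',370,220,120,100,5)
E
```

```text
clock: 8.98
position: [0.5386, -0.2885, 0.0903]
eef_rot: [[0.001, 0.991, 0.136], [-0.001, 0.136, -0.991], [-1.0, 0.001, 0.001]]
contact_force: [-0.5, -0.4, 5.5]
gripper_width: 0.145
t 8.98 pos [ 0.5386 -0.2885  0.0903] yaw 7.81 tilt [ 0.09 -0.06] jig [   3.1 -285.9] F [-0.5 -0.4  5.5] M [ 0.03  0.03 -0.02] g 0.145 q [-32.  29.  93.  -0.  59. -40.]
clock: 9.73
position: [0.5385, -0.2884, 0.1655]
eef_rot: [[0.002, 0.991, 0.136], [-0.001, 0.136, -0.991], [-1.0, 0.001, 0.001]]
contact_force: [-0.1, -0.4, -0.9]
gripper_width: 0.149
t 9.73 pos [ 0.5385 -0.2884  0.1655] yaw 7.81 tilt [ 0.09 -0.05] jig [   3.  -285.8] F [-0.1 -0.4 -0.9] M [ 0.06 -0.02  0.02] g 0.149 q [-32.  24.  88.   0.  68. -40.]
```

View pics/s9c.png

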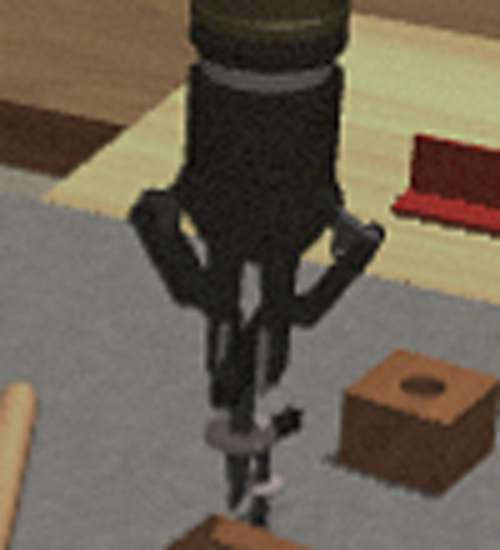

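View pics/t9c.png

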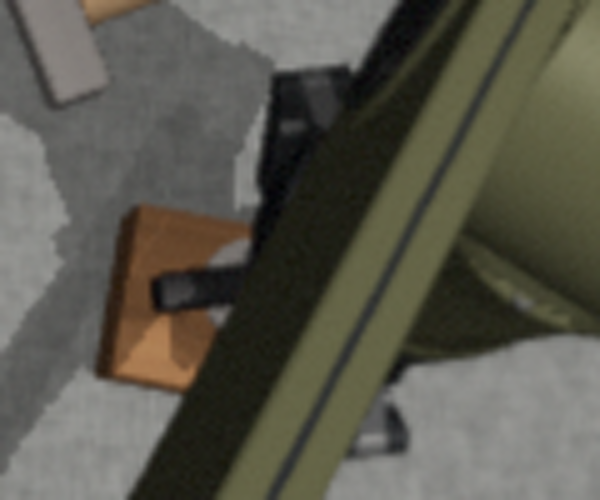

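Run:
```python
from h import *
delta([.580,-.0745,.160],84)
```

```text
shift mm [   4.1   70.9 -205.7] rotvec [-76.2  -0.    0. ]
```

```bash
python3 -m inch '[[[-7,0,0],[-3,6,-18],5],[[-14,0,0],[-3,12,-38],5],[[-21,0,0],[-3,20,-58],5],[[-28,0,0],[-3,27,-80],5],[[-35,0,0],[-3,35,-102],5],[[-42,0,0],[-3,42,-124],5],[[-49,0,0],[-3,50,-145],5],[[-56,0,0],[-3,56,-164],5],[[-63,0,0],[0,62,-180],5],[[-70,0,0],[2,67,-194],5],[[-76,0,0],[4,70,-202],5],[[-76,0,0],[4,71,-206],5]]'
python3 -m inch '[[[0,0,0],[0,0,0],5],[[0,0,0],[0,0,0],5]]'
python3 - <<'E'
from h import *
st()
delta([.580,-.0745,.148],84)
cv2.imwrite('pics/s10.png',camera('side'))
crop('pics/s10.png','pics/s10c.png',270,180,90,100,6)
cv2.imwrite('pics/t10.png',camera('top'))
crop('pics/t10.png','pics/t10c.png',270,220,90,90,6)
E
```

```text
clock: 10.83
position: [0.5796, -0.0727, 0.1589]
eef_rot: [[-0.003, 0.104, 0.995], [0.001, 0.995, -0.104], [-1.0, 0.001, -0.003]]
contact_force: [-0.6, -0.1, -1.8]
gripper_width: 0.148
clock: 11.0
position: [0.58, -0.0745, 0.1599]
eef_rot: [[-0.001, 0.11, 0.994], [-0.0, 0.994, -0.11], [-1.0, -0.0, -0.001]]
contact_force: [-0.2, -0.2, -0.9]
gripper_width: 0.148
t 11.0 pos [ 0.58   -0.0745  0.1599] yaw 83.68 tilt [-0.07 -0.01] jig [ 30.6 -69.6] F [-0.2 -0.2 -0.9] M [-0.01 -0.02 -0.  ] g 0.148 q [-11.  23.  91.  -0.  66. -95.]
shift mm [11.9 -0.  -0. ] rotvec [-0.3 -0.1  0. ]
```

View pics/s10c.png

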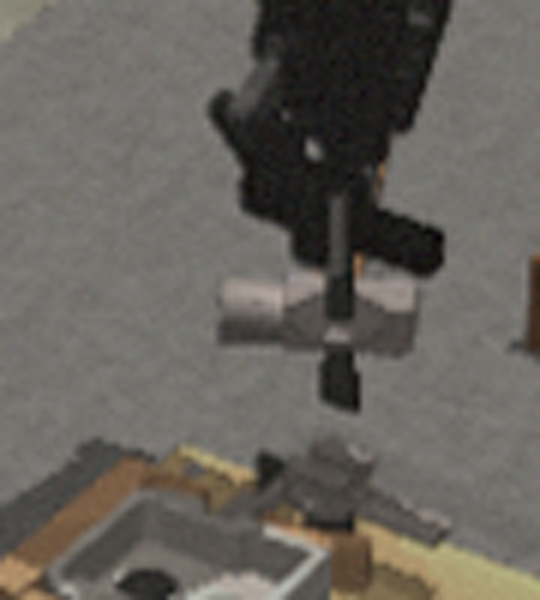

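View pics/t10c.png

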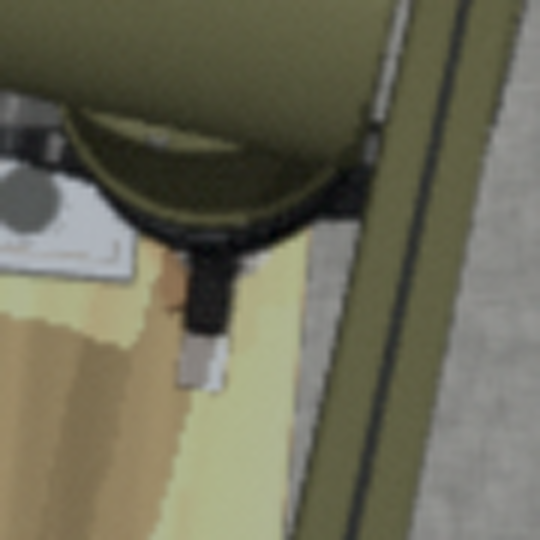

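Run:
```python
from h import *
d=np.array([.9945,-.105])
c=np.array([.5792,-.0744])
f=lambda P:np.round((w2p('side',P)-[270,180])*6,1)
print('tip ends pred',f([[*(c-.009*d),.0796],[*c,.0796],[*(c+.009*d),.0796]]))
print('slot pred',f([[.5794,-.0748,.0525]]), 'per mm y', f([[.5794,-.0738,.0525]]),'per mm x',f([[.5804,-.0748,.0525]]))
print('col',f([[*c,.12]]))
crop('pics/s10.png','pics/s10d.png',310,220,40,45,14)
```

```text
tip ends pred [[352.4 412.8]
 [334.  405.5]
 [315.6 398.3]]
slot pred [[333.6 459.6]] per mm y [[332.5 460.8]] per mm x [[331.5 458.9]]
col [[334.5 321.6]]
```

View pics/s10d.png

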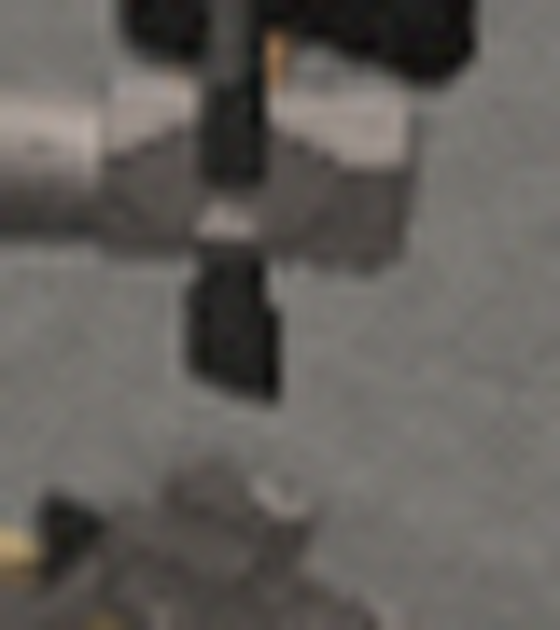

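```bash
python3 - <<'E'
from h import *
delta([.5815,-.0738,.1365],84)
E
python3 -m inch '[[[0,0,0],[8,0.5,1.5],5],[[0,0,0],[16,0.5,1.5],5],[[0,0,0],[22,0.5,1.5],5],[[0,0,0],[23,0.5,1.5],5],[[0,0,0],[23,0.5,1.5],5],[[0,0,0],[23,0.5,1.5],5]]'
python3 - <<'E'
from h import *
st()
cv2.imwrite('pics/s11.png',camera('side'))
crop('pics/s11.png','pics/s11d.png',305,220,45,45,13)
crop('pics/s6.png','pics/s6d.png',305,220,45,45,13)
E
```

```text
shift mm [23.8  1.4  1.1] rotvec [-0.3 -0.   0. ]
clock: 11.6
position: [0.5818, -0.0741, 0.1371]
eef_rot: [[-0.001, 0.108, 0.994], [0.0, 0.994, -0.108], [-1.0, 0.0, -0.001]]
contact_force: [0.4, 0.8, -0.7]
gripper_width: 0.149
t 11.6 pos [ 0.5818 -0.0741  0.1371] yaw 83.79 tilt [-0.03  0.01] jig [ 32.3 -69.1] F [ 0.4  0.8 -0.7] M [ 0.06 -0.01  0.01] g 0.149 q [-11.  24.  93.   0.  63. -95.]
```

View pics/s11d.png

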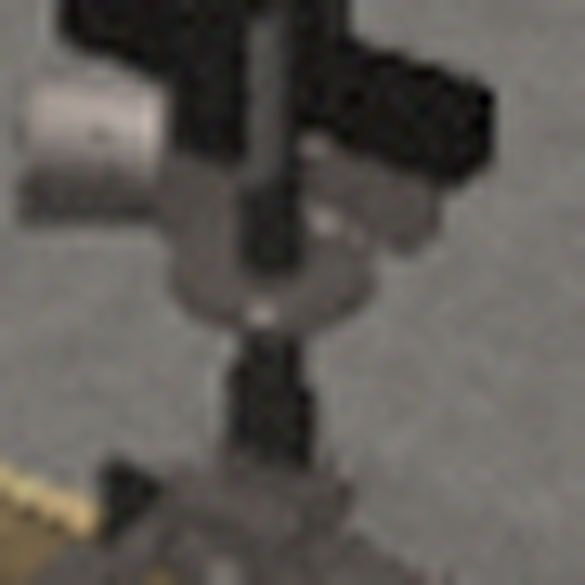

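View pics/s6d.png

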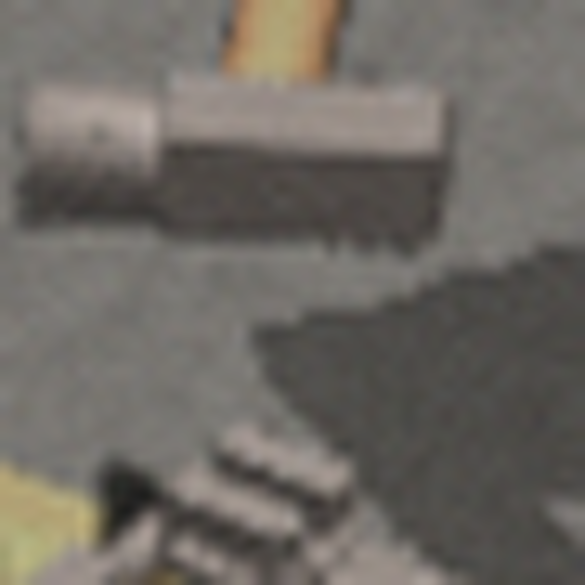

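```bash
python3 -m inch '[[[0,0,0],[0,1.2,0],5],[[0,0,0],[2,1.2,0],5],[[0,0,0],[4,1.2,0],5],[[0,0,0],[6,1.2,0],5],[[0,0,0],[8,1.2,0],5],[[0,0,0],[8,1.2,0],5]]'
python3 - <<'E'
from h import *
st()
E
```

```text
clock: 12.15
position: [0.5817, -0.0728, 0.1289]
eef_rot: [[-0.001, 0.108, 0.994], [0.0, 0.994, -0.108], [-1.0, 0.0, -0.001]]
contact_force: [-0.4, 0.5, -1.0]
gripper_width: 0.148
t 12.15 pos [ 0.5817 -0.0728  0.1289] yaw 83.81 tilt [-0.06  0.01] jig [ 32.1 -67.8] F [-0.4  0.5 -1. ] M [-0.04  0.01  0.04] g 0.148 q [-11.  24.  93.  -0.  62. -95.]
```

```bash
python3 -m inch '[[[0,0,0],[2,0,0],5],[[0,0,0],[4,0,0],5],[[0,0,0],[4.5,0,0],5],[[0,0,0],[4.5,0,0],5]]'
python3 - <<'E'
from h import *
st()
cv2.imwrite('pics/s12.png',camera('side'))
crop('pics/s12.png','pics/s12d.png',305,220,45,45,13)
E
```

```text
clock: 12.48
position: [0.5818, -0.0728, 0.1246]
eef_rot: [[-0.001, 0.108, 0.994], [0.0, 0.994, -0.108], [-1.0, 0.0, -0.001]]
contact_force: [-0.5, 1.1, -1.0]
gripper_width: 0.151
t 12.48 pos [ 0.5818 -0.0728  0.1246] yaw 83.8 tilt [-0.03  0.01] jig [ 32.3 -67.8] F [-0.5  1.1 -1. ] M [ 0.01  0.   -0.02] g 0.151 q [-11.  25.  94.  -0.  62. -95.]
```

View pics/s12d.png

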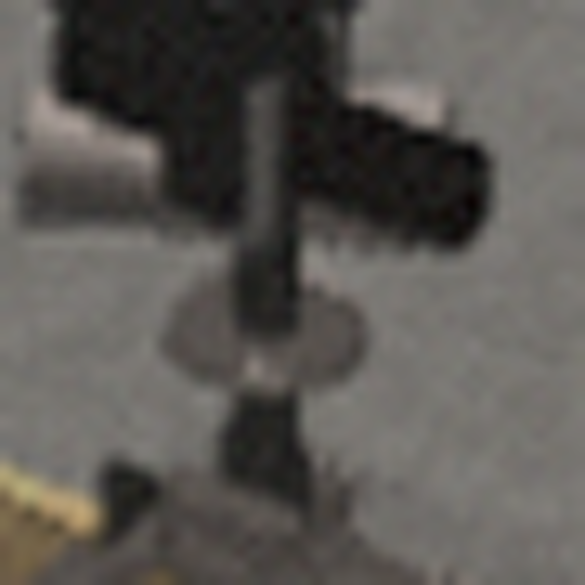

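```bash
python3 -m inch '[[[5,0,0],[0,-0.1,0],5],[[10,0,0],[0,-0.2,0],5],[[15,0,0],[0,-0.4,-0.1],5],[[20,0,0],[0,-0.6,-0.2],5],[[25,0,0],[0,-0.8,-0.3],5],[[30,0,0],[0,-1,-0.4],5],[[35,0,0],[0,-1.2,-0.5],5],[[40,0,0],[0,-1.4,-0.6],5],[[45,0,0],[0,-1.5,-0.7],5],[[50,0,0],[0,-1.7,-0.8],5],[[55,0,0],[0,-1.8,-0.9],5],[[60,0,0],[0,-1.9,-1],5]]'
python3 - <<'E'
from h import *
st()
cv2.imwrite('pics/s13.png',camera('side'))
crop('pics/s13.png','pics/s13d.png',295,210,65,65,9)
E
```

```text
clock: 13.53
position: [0.581, -0.0744, 0.125]
eef_rot: [[0.0, 0.917, 0.4], [0.0, 0.4, -0.917], [-1.0, 0.0, -0.0]]
contact_force: [0.5, 1.4, -1.6]
gripper_width: 0.146
t 13.53 pos [ 0.581  -0.0744  0.125 ] yaw 23.57 tilt [0.02 0.03] jig [ 31.5 -69.4] F [ 0.5  1.4 -1.6] M [ 0.17 -0.01  0.04] g 0.146 q [-11.  25.  94.   0.  62. -35.]
```

View pics/s13d.png

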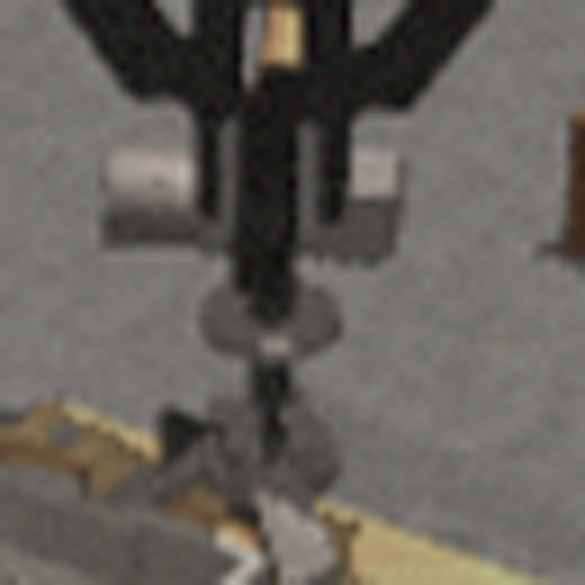

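```bash
python3 -m inch '[[[5,0,0],[0,0,0],5],[[10,0,0],[0,-0.1,0],5],[[15,0,0],[0,-0.1,0],5],[[20,0,0],[0,-0.2,0.1],5],[[25,0,0],[0,-0.3,0.2],5],[[30,0,0],[0,-0.4,0.3],5],[[35,0,0],[0,-0.5,0.4],5],[[38,0,0],[0,-0.6,0.5],5],[[38,0,0],[0,-0.6,0.5],5]]'
python3 - <<'E'
from h import *
st()
E
python3 -m inch '[[[3,0,0],[0,0,0],5],[[6,0,0],[0,0,0],5],[[6,0,0],[0,0,0],5]]'
python3 - <<'E'
from h import *
st()
cv2.imwrite('pics/s14.png',camera('side'))
crop('pics/s14.png','pics/s14d.png',295,210,65,65,9)
cv2.imwrite('pics/t14.png',camera('top'))
crop('pics/t14.png','pics/t14c.png',210,195,130,145,4)
E
```

```text
clock: 14.33
position: [0.58, -0.0747, 0.125]
eef_rot: [[-0.001, 0.97, -0.245], [0.001, -0.245, -0.97], [-1.0, -0.001, -0.001]]
contact_force: [-1.0, 2.2, 0.0]
gripper_width: 0.147
t 14.33 pos [ 0.58   -0.0747  0.125 ] yaw -14.17 tilt [-0.06  0.06] jig [ 30.5 -69.9] F [-1.   2.2  0. ] M [ 0.44  0.26 -0.04] g 0.147 q [-12.  25.  94.   0.  62.   3.]
clock: 14.58
position: [0.5799, -0.0747, 0.1249]
eef_rot: [[-0.001, 0.939, -0.344], [0.001, -0.344, -0.939], [-1.0, -0.002, -0.001]]
contact_force: [-1.8, 2.0, 0.0]
gripper_width: 0.148
t 14.58 pos [ 0.5799 -0.0747  0.1249] yaw -20.11 tilt [-0.07  0.06] jig [ 30.4 -69.9] F [-1.8  2.   0. ] M [0.59 0.49 0.11] g 0.148 q [-12.  25.  94.   0.  62.   9.]
```

View pics/s14d.png

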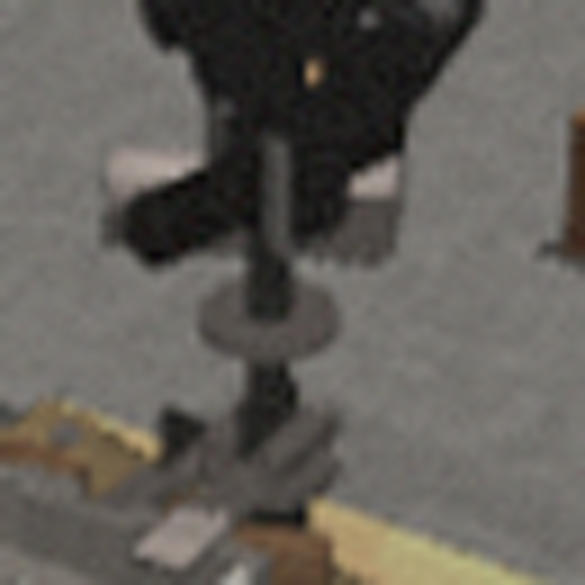

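View pics/t14c.png

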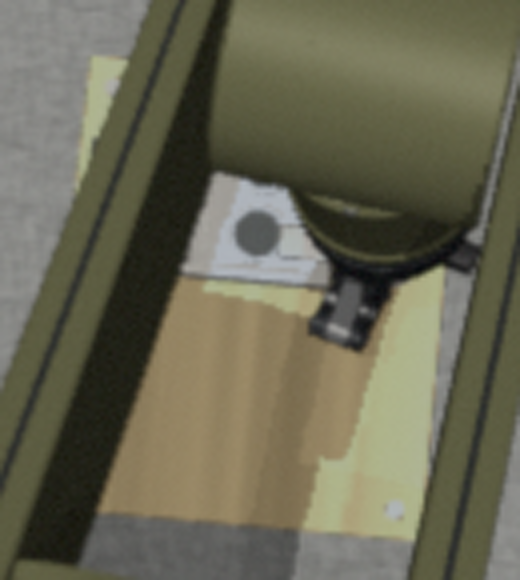

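```bash
python3 -m inch '[[[3,0,0],[0,0,0],5],[[6,0,0],[0,0,0],5],[[6,0,0],[0,0,0],5],[[6,0,0],[0,0,0],5]]'
python3 - <<'E'
from h import *
for i in range(3): st()
cv2.imwrite('pics/t15.png',camera('top'))
crop('pics/t15.png','pics/t15c.png',265,235,50,45,14)
E
```

```text
clock: 15.02
position: [0.5798, -0.0749, 0.1249]
eef_rot: [[-0.001, 0.899, -0.438], [0.001, -0.438, -0.899], [-1.0, -0.001, -0.0]]
contact_force: [-2.6, 2.8, 1.1]
gripper_width: 0.148
t 15.02 pos [ 0.5798 -0.0749  0.1249] yaw -25.99 tilt [-0.07  0.04] jig [ 30.4 -70. ] F [-2.6  2.8  1.1] M [0.8  0.74 0.42] g 0.148 q [-12.  25.  94.   0.  62.  14.]
t 15.02 pos [ 0.5798 -0.0749  0.1249] yaw -25.99 tilt [-0.07  0.04] jig [ 30.4 -70. ] F [-2.6  2.8  1.1] M [0.8  0.74 0.42] g 0.148 q [-12.  25.  94.   0.  62.  14.]
t 15.02 pos [ 0.5798 -0.0749  0.1249] yaw -25.99 tilt [-0.07  0.04] jig [ 30.4 -70. ] F [-2.6  2.8  1.1] M [0.8  0.74 0.42] g 0.148 q [-12.  25.  94.   0.  62.  14.]
```

View pics/t15c.png

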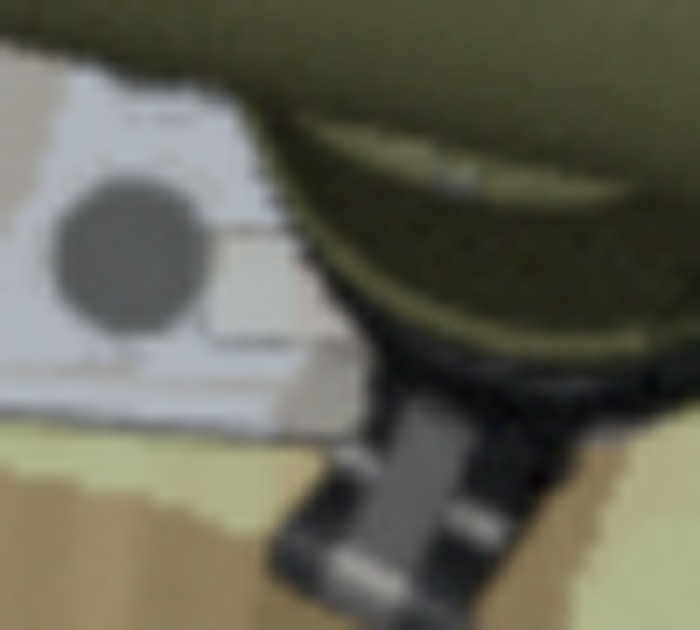

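```bash
python3 -m inch '[[[-7,0,0],[0,0,0],5],[[-14,0,0],[0,0,0],5],[[-20,0,0],[0,0,0],5],[[-20,0,0],[0,0,0],5]]'
python3 - <<'E'
from h import *
st()
E
python3 -m inch '[[[0,0,0],[-3,0,0],5],[[0,0,0],[-8,0,0],5],[[0,0,0],[-14,0,0],5],[[0,0,0],[-24,0,0],5],[[0,0,0],[-34,0,0],5],[[0,0,0],[-42,0,0],5],[[0,0,0],[-45,0,0],5],[[0,0,0],[-45,0,0],5]]'
python3 - <<'E'
from h import *
st()
delta([.5385,-.2884,.165],7.8)
cv2.imwrite('pics/s16.png',camera('side'))
crop('pics/s16.png','pics/s16d.png',265,170,100,110,7)
E
```

```text
clock: 15.4
position: [0.5817, -0.0763, 0.125]
eef_rot: [[0.002, 0.995, -0.104], [-0.002, -0.104, -0.995], [-1.0, 0.002, 0.001]]
contact_force: [0.3, 0.3, -0.6]
gripper_width: 0.15
t 15.4 pos [ 0.5817 -0.0763  0.125 ] yaw -5.98 tilt [ 0.13 -0.09] jig [ 32.3 -71.4] F [ 0.3  0.3 -0.6] M [-0.06  0.03  0.04] g 0.15 q [-12.  25.  94.  -0.  61.  -6.]
clock: 16.07
position: [0.5815, -0.0755, 0.1716]
eef_rot: [[0.003, 0.994, -0.108], [-0.001, -0.108, -0.994], [-1.0, 0.003, 0.0]]
contact_force: [0.0, 0.3, -1.4]
gripper_width: 0.148
t 16.07 pos [ 0.5815 -0.0755  0.1716] yaw -6.2 tilt [ 0.18 -0.04] jig [ 32.1 -70.5] F [ 0.   0.3 -1.4] M [ 0.04 -0.   -0.07] g 0.148 q [-12.  22.  91.  -0.  67.  -5.]
shift mm [  6.7 -19.8 216.3] rotvec [-14.    0.   -0.2]
```

View pics/s16d.png

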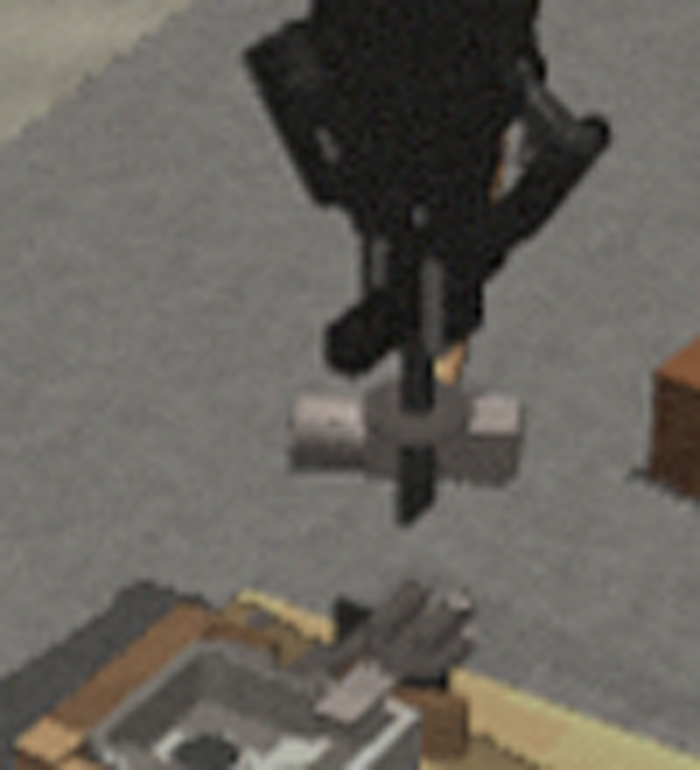

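```bash
python3 -m inch '[[[-4,0,0],[0,-2,15],5],[[-8,0,0],[0,-4,38],5],[[-12,0,0],[0,-6,65],5],[[-14,0,0],[0,-9,95],5],[[-14,0,0],[0,-12,125],5],[[-14,0,0],[0,-14,152],5],[[-14,0,0],[2,-16,176],5],[[-14,0,0],[4,-18,196],5],[[-14,0,0],[6,-19,209],5],[[-14,0,0],[7,-20,216],5],[[-14,0,0],[7,-20,216],5],[[-14,0,0],[7,-20,216],5]]'
python3 - <<'E'
from h import *
st()
delta([.5385,-.2884,.0905],7.8)
cv2.imwrite('pics/s17.png',camera('side'))
crop('pics/s17.png','pics/s17d.png',335,140,80,110,7)
crop('pics/s9.png','pics/s9d.png',335,140,80,110,7)
cv2.imwrite('pics/t17.png',camera('top'))
crop('pics/t17.png','pics/t17c.png',210,195,130,145,4)
E
```

```text
clock: 17.12
position: [0.5371, -0.2872, 0.1625]
eef_rot: [[-0.001, 0.991, 0.135], [0.001, 0.135, -0.991], [-1.0, -0.001, -0.001]]
contact_force: [0.0, 0.2, -1.5]
gripper_width: 0.151
t 17.12 pos [ 0.5371 -0.2872  0.1625] yaw 7.78 tilt [-0.04  0.07] jig [   1.6 -284.7] F [ 0.   0.2 -1.5] M [-0.02 -0.02 -0.04] g 0.151 q [-32.  24.  88.   0.  68. -40.]
shift mm [72.   1.2  1.5] rotvec [-0.  -0.1  0. ]
```

View pics/s17d.png

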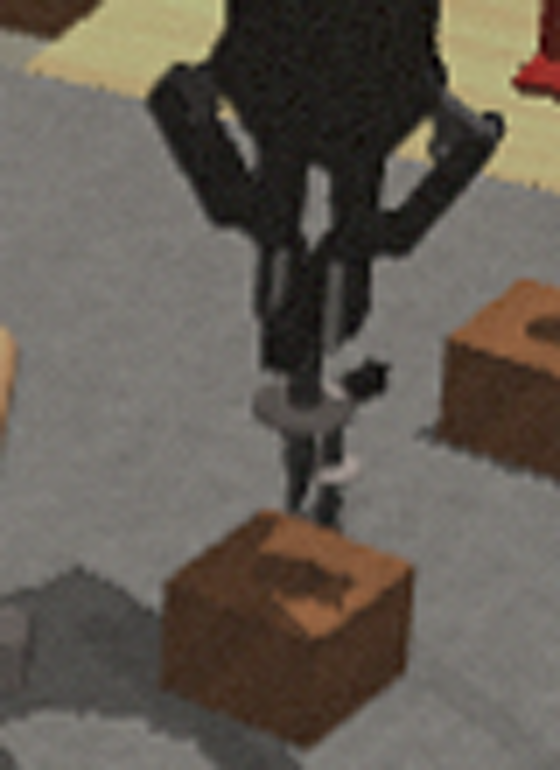

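View pics/s9d.png

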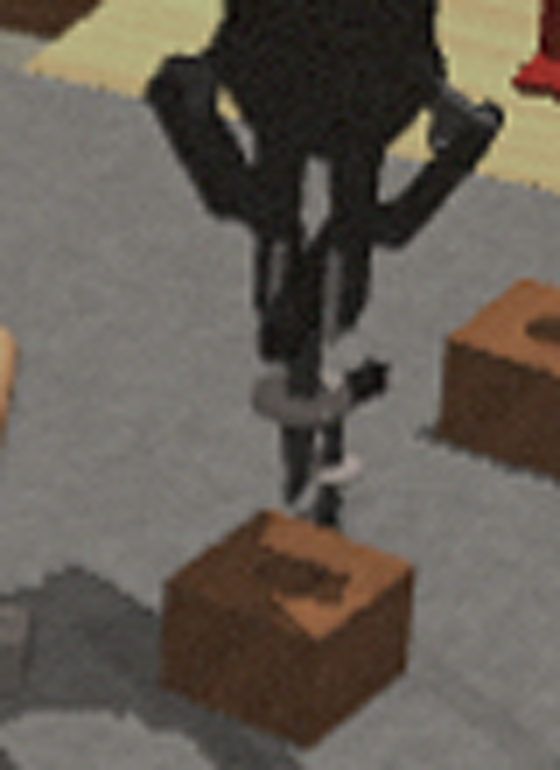

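View pics/t17c.png

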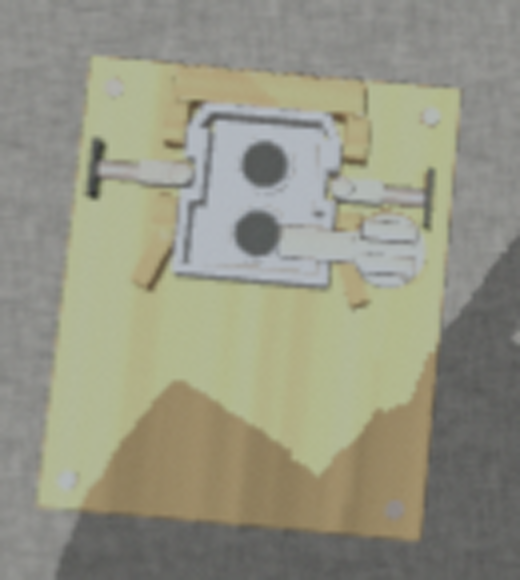

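```bash
python3 -m inch '[[[0,0,0],[4,1.2,1.5],5],[[0,0,0],[14,1.2,1.5],5],[[0,0,0],[24,1.2,1.5],5],[[0,0,0],[34,1.2,1.5],5],[[0,0,0],[44,1.2,1.5],5],[[0,0,0],[54,1.2,1.5],5],[[0,0,0],[62,1.2,1.5],5],[[0,0,0],[68,1.2,1.5],5],[[0,0,0],[71.5,1.2,1.5],5],[[0,0,0],[71.5,1.2,1.5],5]]'
python3 - <<'E'
from h import *
st()
cv2.imwrite('pics/s18.png',camera('side'))
crop('pics/s18.png','pics/s18d.png',335,140,80,110,7)
E
```

```text
clock: 18.05
position: [0.5385, -0.2892, 0.091]
eef_rot: [[-0.001, 0.991, 0.136], [0.0, 0.136, -0.991], [-1.0, -0.001, -0.0]]
contact_force: [0.4, 0.9, -1.0]
gripper_width: 0.149
t 18.05 pos [ 0.5385 -0.2892  0.091 ] yaw 7.8 tilt [-0.04  0.02] jig [   3.1 -286.6] F [ 0.4  0.9 -1. ] M [ 0.02 -0.05 -0.01] g 0.149 q [-32.  29.  92.  -0.  59. -40.]
```

View pics/s18d.png

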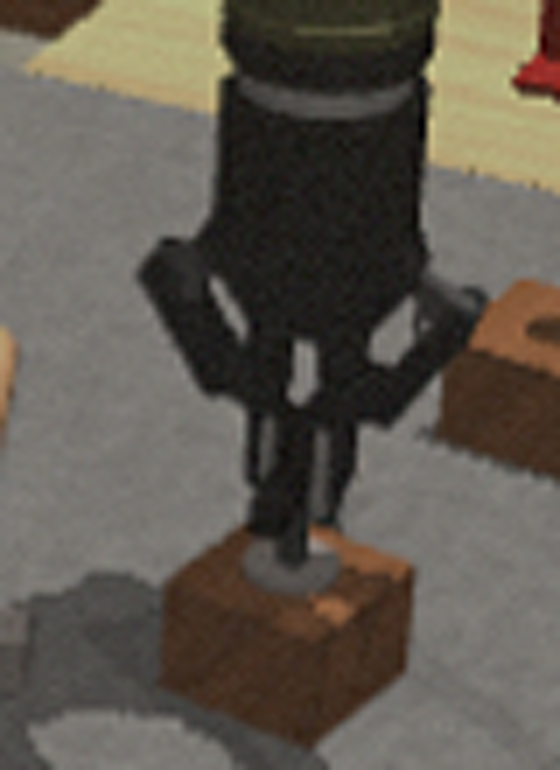

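```bash
python3 -m inch '[[[0,0,0],[0.5,0,0],5],[[0,0,0],[0.5,0,0],17],[[0,0,0],[0.5,0,0],25],[[0,0,0],[0.5,0,0],40],[[0,0,0],[0.5,0,0],50],[[0,0,0],[0.5,0,0],50],[[0,0,0],[-4,0,0],50],[[0,0,0],[-20,0,0],50],[[0,0,0],[-40,0,0],50],[[0,0,0],[-65,0,0],50],[[0,0,0],[-90,0,0],50],[[0,0,0],[-115,0,0],50]]'
python3 -m inch '[[[0,0,0],[-10,-10,-20],50],[[0,0,0],[-20,-30,-50],50],[[0,0,0],[-30,-50,-80],50],[[0,0,0],[-35,-75,-110],50],[[0,0,0],[-40,-100,-130],50],[[0,0,0],[-40,-110,-140],50],[[0,0,0],[-40,-110,-140],50]]'
python3 - <<'E'
from h import *
st()
cv2.imwrite('pics/s19.png',camera('side'))
cv2.imwrite('pics/t19.png',camera('top'))
crop('pics/s19.png','pics/s19d.png',245,160,200,150,4)
E
```

```text
clock: 19.1
position: [0.5385, -0.2891, 0.2078]
eef_rot: [[-0.0, 0.991, 0.136], [0.0, 0.136, -0.991], [-1.0, -0.0, -0.0]]
contact_force: [0.5, -0.2, 0.9]
gripper_width: 0.583
clock: 19.68
position: [0.4077, -0.1633, 0.247]
eef_rot: [[-0.001, 0.991, 0.137], [0.001, 0.137, -0.991], [-1.0, -0.001, -0.001]]
contact_force: [-0.8, 1.2, -0.3]
gripper_width: 0.589
t 19.68 pos [ 0.4077 -0.1633  0.247 ] yaw 7.85 tilt [-0.04  0.03] jig [-135.6 -169.5] F [-0.8  1.2 -0.3] M [-0.03  0.05 -0.01] g 0.589 q [-27.   6. 101.   0.  73. -35.]
```

View pics/s19d.png

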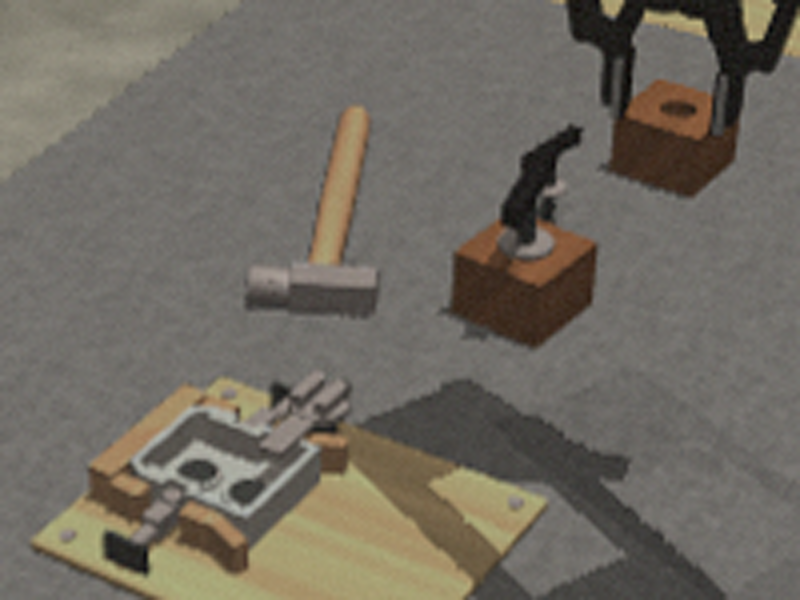

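View pics/t19.png

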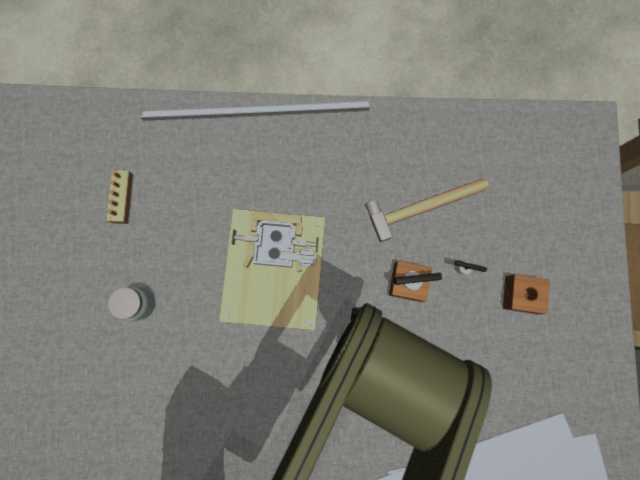

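Run:
```python
from h import *
crop('pics/t19.png','pics/t19j.png',245,205,80,70,9)
crop('pics/t17.png','pics/t17j.png',245,205,80,70,9)
```

```text
(no output)
```

View pics/t17j.png

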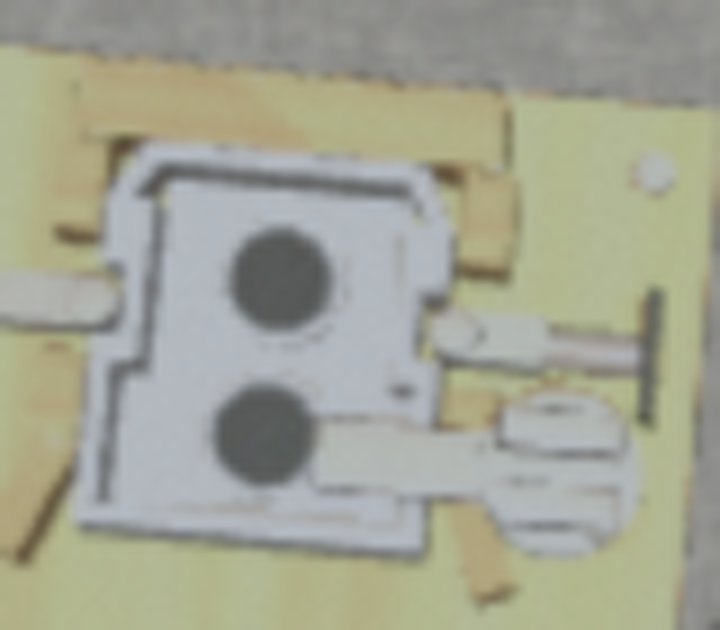

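Run:
```python
from h import *
r=p2w('top',(np.array([(82,524),(424,554)])+.5)/9-.5+[245,205],.034)[:,:2]-[.0007,.0007]
print((JR.T@(r-JT).T).T*1000)
st(); print(close_job())
```

```text
[[ 10.15572573  38.4539189 ]
 [ 10.33229828 -39.85031416]]
t 19.78 pos [ 0.4116 -0.1659  0.2471] yaw 7.82 tilt [ 0.14 -0.08] jig [-131.6 -171.8] F [ 1.1 -0.5 -0.1] M [ 0.    0.01 -0.01] g 0.586 q [-27.   7. 100.  -0.  73. -35.]
the job is handed in; nothing more can be done
None
```

I handed the job in at 19.8 s of the 67 s. As far as my checks show, all of it is done. `close_job` gives no verdict, so I don't know how it was judged.

- **Rib:** I pushed it with both fingers past the clips onto the end stop. It did not move when the push went up to 14 N. The last measurement puts its rear edge at jig x of about 10.2 mm, where 10 mm is home, and it lies straight. Both clip noses sit in the notches.
- **Screw:** The blade was about 2 mm above the slot floor by my estimate, and no force built up as it went in. I turned clockwise until the moment rose to about 0.4 N m at the stop, then lifted the key clear. In the top picture the tongue lies across the rib, within about 1° of square to the jig.
- **Key:** It is back upright in its own stand, the one nearest the base. The collar is down on the block and the position matches the start to within the picture's resolution.
- **Other things:** The jar, mallet, pin block and look-alikes show no visible shift. The gripper is clear of everything, and contact force reads near zero.

**Check that disagreed:** My first pixel readings from enlarged pictures had a small offset, about 0.7 mm, which I noticed before going into the slot. The side camera then suggested the key was about 1.4 mm off across the slot, so I moved it 1.2 mm before lowering.

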